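# Spring open the dry-ice tray cover

## Task

Use the pry lever to spring open the vented cover of the dry-ice tray: work the blade through the notch under the cover's front edge and lever that edge up past both spring catches, so that it is left resting proud on top of them with its back edge still in its rail. Do not touch the cover with the gripper. Then lay the lever flat in the shallow tool tray, wholly inside its rim, and do not disturb the coffee pot, meal dish and spatula around you.

Things in the scene. Friction and masses are not known exactly. Their poses are not given: they have to be found in the camera images.
- ice_tray: Aluminium dry-ice tray, a box fixed to the bench, 172 deep (x) x 149 wide (y) x 108 mm high; origin under its centre, x from front to back. Its front (-x) wall is 10 mm thick and 98 mm high, with a notch 55 mm wide at the middle, floor 85 mm up. Side and back walls are 108 mm high. Inside it is empty but for 12 mm wide side ledges that carry the cover, whose underside is 94 mm up.
- notch (a point): Middle of the outer (robot-side) edge of the notch floor, at (-86, 0, 85) mm in the ice_tray frame: the blade goes in here along the tray's +x, and it is the natural fulcrum. 9 mm is open between notch floor and the seated cover's underside.
- cover: Loose vented flat steel plate, 150 (x) x 131 (y) x 4 mm, about 0.2 kg, snug in the ice tray's top; origin at the centre of its underside, x front to back. Seated, its front edge is 11 mm behind the front wall's outer face; its back edge lies under a fixed rail (7 mm overlap, 2.5 mm play), about which it tips. Freeing the front takes about 20 N upward near the front edge.
- catch_left (a joint): Rounded sprung catch on the left (+y) wall, 32 mm behind the front face, 2 mm over the cover's side edge. 0 m when out, 0.004 pushed in. It yields as the cover is levered up and snaps back under it when the front edge has risen about 16 mm (a blade pushed 60 mm in past the outer edge and tipped up some 18 degrees about it does that); the cover then rests on it, front edge about 14 mm above seated.
- catch_right (a joint): The same catch on the right (-y) side wall.
- cover_front_left (a point): Point on the cover's front edge, 60 mm left (+y) of its middle, at half thickness; 96 mm above the ice tray's origin when seated.
- cover_front_right (a point): As cover_front_left, 60 mm to the right (-y).
- lever: Pry lever lying on the bench: a black block handle 90 mm long (x), 22 mm wide, 24 mm high, with a flat steel blade 85 mm long, 24 mm wide and 4 mm thick sticking out of its +x end at half height (centre line 12 mm above the underside). Origin at the centre of the handle's underside; blade tip at x = +130 mm, butt end at x = -45 mm. About 0.16 kg.
- lever_tip (a point): Middle of the blade's tip, at (130, 0, 12) mm in the lever frame.
- lever_butt (a point): Middle of the handle's butt end, at (-45, 0, 12) mm in the lever frame.
- tool_tray: Shallow grey plastic tray fixed to the bench, 240 (x) x 160 (y) mm outside, walls 4 mm thick and 16 mm high, floor 4 mm above the bench; origin under its centre. It stands on the other side of the ice tray from where the lever starts.
- pot_a: Bystander: polished steel coffee pot, the nearer to the robot of two, 150 mm high, about 100 mm across, with handle and spout; origin at its underside.
- meal_dish: Bystander: white meal dish with aluminium lid, 158 x 108 x 39 mm; origin at its underside.
- spatula: Bystander: kitchen spatula lying crossways on the bench between the robot and the ice tray, under 30 mm high; origin at its underside.
Mind the look-alikes: they are no part of the job. Several things have the shape of the cover; the one meant has the colours described above.

How it is judged (in metres and radians):
On the way, in this order (a step that is already met when the one before it is completed fails the run):
1. the lever is picked up off the bench (height (world z) of lever above 0.04 m), for 0.1 s.
2. the lever, in contact with the cover, has raised both front corners by 10 mm or more (z of each of cover_front_left, cover_front_right in the frame of ice_tray above 0.106 m and contact force between lever and cover above 0.3 N), for 0.05 s.
At the end, for the whole second after the job is handed in: The cover is at rest, both front corners 7 mm or more above seated, otherwise in place (8 mm fore and aft, 6 mm sideways, tipped under 0.2 rad); the lever lies at rest, flat on the tool tray's floor, both ends inside its walls, either way round (z of each of cover_front_left, cover_front_right in the frame of ice_tray above 0.103 m and x of cover in the frame of ice_tray between -0.008 and 0.008 m and y of cover in the frame of ice_tray between -0.006 and 0.006 m and angle between cover's own z axis and vertical below 0.2 rad and linear speed of each of cover, lever below 0.02 m/s and x of lever_tip in the frame of tool_tray between -0.118 and 0.118 m and y of lever_tip in the frame of tool_tray between -0.078 and 0.078 m and z of each of lever_tip, lever_butt in the frame of tool_tray below 0.028 m and x of lever_butt in the frame of tool_tray between -0.118 and 0.118 m and y of lever_butt in the frame of tool_tray between -0.078 and 0.078 m); the robot touches nothing.
It fails at once if the fingers or the arm press on the cover (over 1 N) (contact force between any of the fingers, the arm and cover above 1 N).
It fails at once if the coffee pot, meal dish or spatula is moved by more than 30 mm (distance of any of pot_a, meal_dish, spatula from where it was at the start of the episode above 0.03 m).
It also fails if it takes over 58 s, if anything falls off the work surface, if the arm or the gripper's body presses on something with over 40 N, if the wrist force passes 120 N, or if a joint passes its speed limit or range.

## Robot

A 7-joint arm with a two-finger parallel gripper is mounted at the origin on the work surface. World frame = base frame: x ahead of the robot, y to its left, z up, the work surface at z = 0. Lengths are in mm, angles in rad, forces in N, time in s.
With the tool pointing down it reaches from about 350 to 900 mm from the base axis. Payload 19.9 kg.
Tool frame: the origin (TCP) lies midway between the tips of the shut fingers; the grasp point (between the pads) lies 19 mm behind it; z points along the fingers, y is the line along which they close (so a half turn about z gives the same grasp; the last joint's range is limited). The gripper opens to 94 mm and grips with 3 to 60 N. Pads are 16 mm wide; open, the fingers measure 119 mm over their backs; the gripper's body (75 mm by 177 mm) begins 78 mm behind the grasp point.
Start: joints at [1.141, 0.417, -0.01, 1.614, 0.005, 1.111, -0.053], TCP at [236.337, -578.57, 205.425] pointing down, gripper open.
Joint ranges: [-2.81, 2.81], [-0.39, 2.02], [-1.27, 1.25], [0.06, 2.57], [-1.19, 4.33], [0.19, 2], [-2.82, 2.82]. Speed limits (rad/s): [1.89, 1.89, 2.39, 2.39, 3.01, 3.01, 3.01].

## Interface

Orientations are given as a rotation vector (axis times angle).
In Python, from rig import * gives the robot as it stands.
- The arm moves only by the tool servo_tool, never from a script. Its argument "steps" is a list of rows, each a list of 7 numbers: the shift along the world's x, y, z scaled (see below), then the turn, a rotation vector about the world's x, y, z scaled (see below), then the opening, from 0 (shut) to 1 (fully open). A call has 1 to 10 rows; each row shifts and turns the commanded pose from where the row before left it; what a row does not reach is not made up. The controller multiplies each number of a shift by 120 mm and each number of a turn by 90 degrees. A row lasts 1/10 s, in which the tool goes at most 50 mm and 8.59 degrees, less where a joint would pass 70% of its speed; a pose out of reach is approached as far as the arm can. A call with a number of a shift or a turn outside -1 to 1 is refused whole. A call with a gripper value outside its range is refused whole. The fingers move at their own pace and stop on an object; "force" is the grip in N (left out, the last holds). Time passes only in rows, so rows that do not move let the fingers close. It gives the time, the measured TCP pose, the force, the opening and the grip force at its end, in the units of the state.
- sense(): the state, without advancing time (a new reading comes with each control period).
- get_image(name): name is "side" or "top"; returns a dict with "color" (384x512x3 uint8, red, green, blue), "K" (3x3 intrinsics, pixels), "position" and "attitude" of the camera in the world. Camera axes: x right, y down, z forward; pixel columns grow to the right and rows downward; lengths in mm; the calibration is good to about 2 mm. A picture is of the moment at which its call begins. There is no depth.
- job_done(): hands the job in; it is judged then, once.
The state is a dict: "clock": time; "qpos": joint angles; "dq": joint speeds; "joint_efforts": joint torques, N m; "eef_pos": TCP position; "tool_rot": TCP orientation; "ft_force": force on the tool from outside, world axes, zero at the start; "wrist_torque": the same for the moment, N m; "grip_width": opening from 0.0 (shut) to 1.0 (fully open); "finger_force": force on a finger pad.
Only numpy, scipy, OpenCV 4.12 (cv2) and the standard library are available. Lean on these libraries where they do the work, as an engineer would, in place of code of your own. Each camera call takes 0.05 s, during which the arm holds its last target. There are 200 camera calls.

## Working session

There is one attempt and no reset: what is moved stays moved. The work goes in short steps, Python scripts to look and compute and a tool call to move; the robot and the scene stay as the last step left them, time stands still between calls to the robot, and variables do not carry over. Pictures are saved under pics/ and viewed, at most 10 in all, crops included, and the job is handed in when it is done.

Besides the shell and the picture viewer there is one more tool, called after "Request:" by a JSON object that holds its "op" and its "data", one argument or row to a line. servo_tool: Moves the arm, as the interface text tells. Shifts and turns lie within -1 to 1; 1 stands for 120 mm of shift or 90 degrees of turn. Its arguments: {"type":"object","properties":{"steps":{"type":"array"},"force":{"type":"number"}},"required":["steps"]}

```bash
ls; mkdir -p pics
python3 - <<'E'
from rig import *
import cv2,pickle
s=sense();print({k:s[k] for k in ('clock','eef_pos','tool_rot','grip_width','ft_force')})
for n in('side','top'):
    d=get_image(n);cv2.imwrite(f'pics/{n}0.png',d['color'][:,:,::-1]);pickle.dump(d,open(f'{n}0.pkl','wb'))
    print(n,d['K'],d['position'],d['attitude'])
E
```

```text
pics
{'clock': 0.0, 'eef_pos': array([ 236.22086845, -578.24964087,  204.8352209 ]), 'tool_rot': array([-3.08158558e+00, -6.05193059e-01,  4.89891748e-04]), 'grip_width': 1.0014239912547185, 'ft_force': array([-0.287027  , -0.15862041, -0.10358747])}
side [[496.40365938   0.         254.49234729]
 [  0.         496.40365938 190.83204927]
 [  0.           0.           1.        ]] [ 165.67322913 1140.06841834 1054.24845528] [-0.43581573  2.69460356 -1.26894474]
top [[371.57678568   0.         251.31570305]
 [  0.         371.57678568 190.81434103]
 [  0.           0.           1.        ]] [ 344.70803659   32.4622595  1019.00199506] [-2.1498871   2.08418126 -0.21464952]
```

View pics/side0.png

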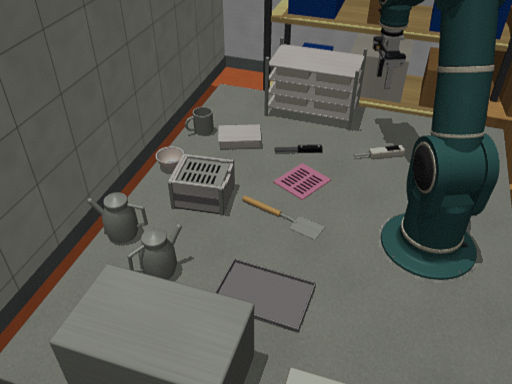

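View pics/top0.png

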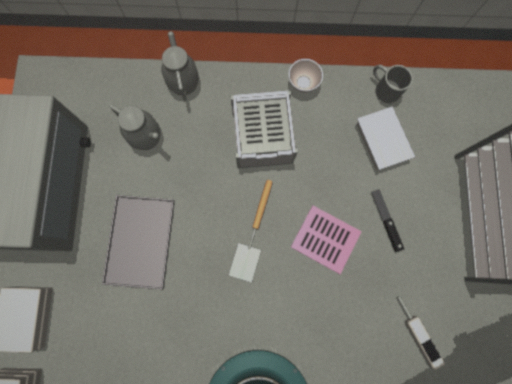

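Candidates for the lever are the black-handled, steel-bladed tool at top (388,220) / side (300,149), and the white-handled tool at top (422,335) / side (380,153). By its description, the lever is the black one. For the cover there is the steel plate in the ice tray at top (265,122) / side (203,170), and a pink loose plate at top (327,238), which is a decoy. The tool tray is at top (140,243). Next is a close crop to check the choice.

```bash
cat > h.py <<'E'
import numpy as np,cv2,pickle
from scipy.spatial.transform import Rotation as R
def load(n): return pickle.load(open(n+'.pkl','rb'))
def ray(d,uv):
    v=np.linalg.inv(d['K'])@[uv[0],uv[1],1]; return np.array(d['position']),R.from_rotvec(d['attitude']).apply(v)
def onz(d,uv,z):
    o,v=ray(d,uv); return o+v*(z-o[2])/v[2]
def proj(d,p):
    q=R.from_rotvec(d['attitude']).inv().apply(np.atleast_2d(p)-d['position'])@np.array(d['K']).T
    return q[:,:2]/q[:,2:]
def tri(d1,a,d2,b):
    o1,v1=ray(d1,a);o2,v2=ray(d2,b)
    t=np.linalg.lstsq(np.c_[v1,-v2],o2-o1,rcond=None)[0]
    p,q=o1+t[0]*v1,o2+t[1]*v2
    return (p+q)/2,np.linalg.norm(p-q)
E
python3 - <<'E'
from h import *
t,s=load('top0'),load('side0')
def crop(d,x,y,w,h,k): return cv2.resize(d['color'][y:y+h,x:x+w,::-1],None,fx=k,fy=k,interpolation=cv2.INTER_CUBIC)
a=crop(t,220,80,80,100,3.75*0+4) ;b=crop(s,160,145,90,75,4)
c=crop(t,360,180,60,80,4); e=crop(s,265,135,70,30,4)
im=np.zeros((590,800,3),np.uint8)
im[:400,:320]=crop(t,220,80,80,100,4); im[:300,325:685]=b; im[:0]=0
im[305:425,325:605]=e
cc=crop(t,362,180,48,80,3.5); im[305:585,620:620+168]=cc
im[405:585,0:320]=crop(t,90,190,100,110,1.6363)[:180,:].repeat(1,0)[:, :320] if 0 else cv2.resize(t['color'][190:296,90:190,::-1],(320,180))
cv2.imwrite('pics/c0.png',im)
for uv in[(377,193),(401,249)]:print(onz(t,uv,12))
for uv in[(277,150),(322,149)]:print(onz(s,uv,12))
print(onz(t,(265,122),98),onz(t,(140,243),4),onz(s,(267,293),4))
E
```

```text
[ 553.49813718 -314.43132272   12.        ]
[ 402.00574216 -373.34917653   12.        ]
[ 551.54817553 -306.22205198   12.        ]
[ 396.73712909 -365.09000019   12.        ]
[716.8333057    2.94942968  98.        ] [396.79742262 330.0029269    4.        ] [394.18563867 327.2657627    4.        ]
```

View pics/c0.png

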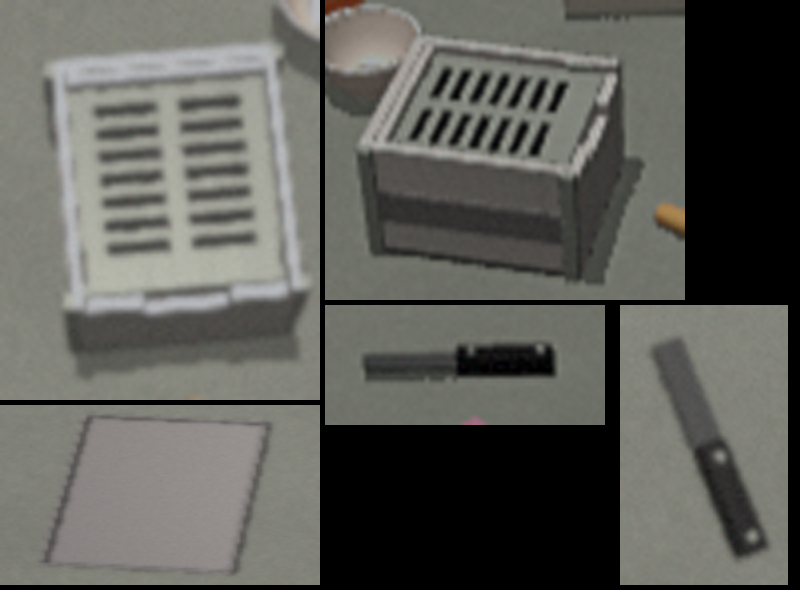

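The crop confirms the black-handled flat-bladed lever, with its tip at about top (375.5,191) and butt at (400,250). It also shows the steel vented cover seated in the ice tray, with the notch in the near wall at about top (267,155). Next I fit the poses using both views.

Run:
```python
from h import *
from scipy.optimize import least_squares
t,s=load('top0'),load('side0')
T=lambda px,py,x0,y0,k,ox,oy:((px-ox+.5)/k-.5+x0,(py-oy+.5)/k-.5+y0)
ct=lambda x,y:T(x,y,220,80,4,0,0); cs=lambda x,y:T(x,y,160,145,4,325,0)
lt=lambda x,y:T(x,y,362,180,3.5,620,305); ls=lambda x,y:T(x,y,265,135,4,325,305)
def fit(name,kp,x0):
    def W(p,P):
        c,n=np.cos(p[3]),np.sin(p[3]); return np.array([p[0]+c*P[0]-n*P[1],p[1]+n*P[0]+c*P[1],p[2]+P[2]])
    f=lambda p:np.concatenate([proj(d,W(p,P))[0]-uv for d,P,uv in kp])
    r=least_squares(f,x0,loss='soft_l1'); print(name,r.x.round(3)); print(f(r.x).reshape(-1,2).round(1).tolist())
    return r.x
fit('lever',[(t,(130,12,14),lt(653,348)),(t,(130,-12,14),lt(682,340)),(t,(45,11,24),lt(692,448)),(t,(45,-11,24),lt(725,438)),
 (t,(-45,11,24),lt(740,557)),(t,(-45,-11,24),lt(767,545)),(s,(130,0,12),ls(363,366)),(s,(45,11,24),ls(457,347)),(s,(-45,11,24),ls(554,345)),(s,(-45,11,0),ls(554,376))],[440,-355,0,.37])
fit('ice',[(t,(86,74.5,108),ct(47,65)),(t,(86,-74.5,108),ct(282,45)),(t,(-86,74.5,108),ct(66,300)),(t,(-86,-74.5,108),ct(309,288)),
 (t,(-86,27.5,98),ct(144,310)),(t,(-86,-27.5,98),ct(231,303)),
 (s,(86,74.5,108),cs(427,37)),(s,(86,74.5,108),cs(427,37)),(s,(-86,74.5,108),cs(580,168)),(s,(86,74.5,108),cs(360,148)),(s,(-86,-74.5,108),cs(620,62)),(s,(-86,74.5,0),cs(578,277)),(s,(86,74.5,0),cs(375,250))][:6],[710,0,0,0])
# candidate side corners
for uv in[(427,37),(360,148),(580,168),(620,62)]: print('side z108',onz(s,cs(*uv),108).round(1))
for uv in[(47,65),(282,45),(66,300),(309,288)]: print('top z108',onz(t,ct(*uv),108).round(1))
def tt(x,y): return ((x+.5)/3.2-.5+90,(y-405+.5)*106/180-.5+190)
for uv in[(90,417),(270,424),(236,573),(47,562)]: print('tooltray z16',onz(t,tt(*uv),16).round(1))
```

```text
lever [ 4.38766e+02 -3.48690e+02  5.84700e+00  3.38000e-01]
[[-0.5, -1.1], [-0.7, -1.4], [1.4, -0.9], [-0.4, -0.5], [0.3, 0.4], [0.3, 1.3], [0.3, -1.6], [0.5, 2.0], [1.0, 2.3], [0.4, -0.0]]
ice [7.07237e+02 6.86900e+00 6.50900e+00 1.12000e-01]
[[1.1, -1.6], [-1.1, -0.8], [1.2, 2.6], [-1.0, 1.1], [0.1, -0.2], [-0.2, -0.1]]
side z108 [795.7 -55.5 108. ]
side z108 [783.5  94.6 108. ]
side z108 [615.6  63.8 108. ]
side z108 [633.7 -73.3 108. ]
top z108 [782.9  93.6 108. ]
top z108 [802.3 -61.2 108. ]
top z108 [622.2  74.9 108. ]
top z108 [635.1 -80.1 108. ]
tooltray z16 [519.4 398.5  16. ]
tooltray z16 [512.8 243.8  16. ]
tooltray z16 [279.9 254.8  16. ]
tooltray z16 [291.6 410.5  16. ]
```

```bash
cat > fit.py <<'E'
from h import *
from scipy.optimize import minimize
from scipy.ndimage import map_coordinates
def W(p,P):
    P=np.asarray(P,float);c,n=np.cos(p[2]),np.sin(p[2])
    return np.c_[p[0]+c*P[:,0]-n*P[:,1],p[1]+n*P[:,0]+c*P[:,1],P[:,2]]
def loop(x0,x1,y,z,y2=None):
    return [((a),(b)) for a,b in zip([(x0,-y,z),(x1,-y,z),(x1,y,z),(x0,y,z)],[(x1,-y,z),(x1,y,z),(x0,y,z),(x0,-y,z)])]
LEV={'top':loop(45,130,12,14)[:3]+loop(-45,45,11,24),'side':loop(45,130,12,14)[:3]+loop(-45,45,11,24)}
ICE={'top':loop(-86,86,74.5,108)[:3]+[((-86,27.5,98),(-86,74,98)),((-86,-27.5,98),(-86,-74,98)),((-86,27.5,85),(-86,-27.5,85)),((-75,65.5,98),(-75,-65.5,98))],
 'side':loop(-86,86,74.5,108)[:3]+[((-86,74.5,0),(-86,74.5,108)),((86,74.5,0),(86,74.5,108)),((-86,74.5,0),(86,74.5,0)),((-86,74.5,0),(-86,-74.5,0))]}
TOOL={'top':loop(-120,120,80,16),'side':loop(-120,120,80,16)}
def grad(d):
    g=cv2.GaussianBlur(cv2.cvtColor(d['color'],cv2.COLOR_RGB2GRAY).astype(float),(0,0),.9)
    return np.hypot(cv2.Sobel(g,-1,1,0),cv2.Sobel(g,-1,0,1))**.5
def score(p,E,v,d,G):
    P=np.concatenate([np.linspace(a,b,40) for a,b in E]); uv=proj(d,W(p,P))
    return map_coordinates(G,[uv[:,1],uv[:,0]],order=1).mean()
def fit(E,p0,views,imgs):
    G={v:grad(imgs[v]) for v in views}
    f=lambda p:-sum(score(p,E[v],v,imgs[v],G[v]) for v in views)
    best=None
    for dx in(-8,-3,3,8):
     for dy in(-8,-3,3,8):
      for dr in(-.04,0,.04):
        q=np.array(p0)+[dx,dy,dr]
        r=minimize(f,q,method='Nelder-Mead',options=dict(initial_simplex=q+np.array([[0,0,0],[6,0,0],[0,6,0],[0,0,.05]]),xatol=.05,fatol=1e-3))
        if best is None or r.fun<best.fun:best=r
    return best
def draw(E,p,v,img,d,k,x0,y0,col=(0,0,255)):
    for a,b in E[v]:
        q=[tuple(((u+.5-[x0,y0])*k-.5).round().astype(int).tolist()) for u in proj(d,W(p,[a,b]))]
        cv2.line(img,q[0],q[1],col,1)
E
python3 - <<'E'
from fit import *
I={'top':load('top0'),'side':load('side0')}
res={}
for n,E,p0 in(('lever',LEV,(439,-349,.35)),('ice',ICE,(707,7,.112)),('tool',TOOL,(400,328,-.045))):
    for vs in(['top'],['side'],['top','side']):
        r=fit(E,p0,vs,I);print(n,vs,r.x.round(3),round(r.fun,2));res[n]=r.x
pickle.dump(res,open('res.pkl','wb'))
im=np.zeros((600,800,3),np.uint8)
def put(v,x,y,w,h,k,ox,oy,E,p):
    c=cv2.resize(I[v]['color'][y:y+h,x:x+w,::-1],None,fx=k,fy=k,interpolation=cv2.INTER_CUBIC);draw(E,p,v,c,I[v],k,x,y);im[oy:oy+c.shape[0],ox:ox+c.shape[1]]=c
put('top',222,82,80,95,4,0,0,ICE,res['ice']);put('side',160,145,90,75,4,325,0,ICE,res['ice'])
put('side',265,135,70,30,4,325,305,LEV,res['lever']);put('top',362,180,48,80,3,650,305,LEV,res['lever'])
put('top',95,185,90,110,1.8,0,385,TOOL,res['tool']);put('side',205,250,120,85,1.5,325,430,TOOL,res['tool'])
cv2.imwrite('pics/c1.png',im)
E
```

```text
lever ['top'] [ 4.38234e+02 -3.47676e+02  3.17000e-01] -10.69
lever ['side'] [ 4.40470e+02 -3.48146e+02  3.88000e-01] -11.63
lever ['top', 'side'] [ 4.39255e+02 -3.47904e+02  3.23000e-01] -22.11
ice ['top'] [7.1027e+02 7.3920e+00 1.1900e-01] -12.18
ice ['side'] [7.11102e+02 9.37000e+00 1.04000e-01] -9.93
ice ['top', 'side'] [7.10603e+02 8.11200e+00 1.14000e-01] -21.9
tool ['top'] [ 4.00734e+02  3.28512e+02 -4.80000e-02] -7.05
tool ['side'] [ 3.98485e+02  3.35067e+02 -4.20000e-02] -9.65
tool ['top', 'side'] [ 3.98732e+02  3.33926e+02 -4.70000e-02] -16.29
```

View pics/c1.png

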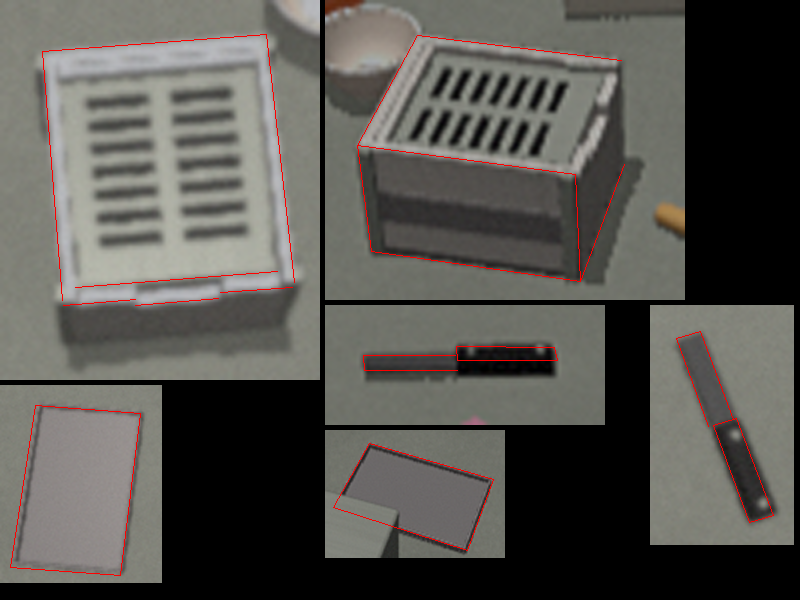

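The overlay fits both views. Measured poses:

| Object | Position (mm) | Yaw (rad) | Check |
|---|---|---|---|
| Lever | (439,-348) | 0.325 | Flat on the bench |
| Ice tray | (710.5,8) | 0.115 | Views agree to about 2 mm, and the heights match |
| Tool tray | (400,331) | -0.047 | |

I approach in y first, to stay clear of the rack.

Request:
{"op": "servo_tool", "data": {
  "steps": [
    [0, 0.233, 0, 0, 0, -0.037, 0.7],
    [0, 0.233, 0, 0, 0, 0, 0.7],
    [0, 0.233, 0, 0, 0, 0, 0.7],
    [0, 0.233, 0, 0, 0, 0, 0.7],
    [0, 0.233, 0, 0, 0, 0, 0.7],
    [0, 0.233, 0, 0, 0, 0, 0.7],
    [0, 0.233, 0, 0, 0, 0, 0.7],
    [0, 0.233, 0, 0, 0, 0, 0.7],
    [0.3, 0, 0, 0, 0, 0, 0.7],
    [0.3, 0, 0, 0, 0, 0, 0.7]
  ],
  "force": 50
}}

```text
clock: 1.1
eef_pos: [308.9, -354.4, 205.9]
tool_rot: [3.098, 0.514, 0.0]
ft_force: [-0.0, -0.7, -0.6]
grip_width: 0.701
finger_force: 0.0
```

Request:
{"op": "servo_tool", "data": {
  "steps": [
    [0.3, 0, 0, 0, 0, 0, 0.7],
    [0.3, 0, 0, 0, 0, 0, 0.7],
    [0.3, 0, 0, 0, 0, 0, 0.7],
    [0.03, 0, -0.3, 0, 0, 0, 0.7],
    [0, 0, -0.3, 0, 0, 0, 0.7],
    [0, 0, -0.3, 0, 0, 0, 0.7],
    [0, 0, 0, 0, 0, 0, 0.7]
  ]
}}

```text
clock: 1.8
eef_pos: [417.8, -353.2, 93.5]
tool_rot: [-3.094, -0.515, 0.007]
ft_force: [-0.7, 1.0, 1.0]
grip_width: 0.702
finger_force: 0.0
```

```bash
cat > st.py <<'E'
from rig import *
from h import *
s=sense();r=R.from_rotvec(s['tool_rot']).as_matrix()
print('t',s['clock'],'tcp',s['eef_pos'].round(1),'toolx yaw',np.arctan2(r[1,0],r[0,0]).round(4),'z',r[:,2].round(4),'toolx',r[:,0].round(3),'F',s['ft_force'].round(1),'M',np.round(s['wrist_torque'],2),'w',round(s['grip_width'],3),np.round(s['finger_force'],1),'q',np.round(s['qpos'],2))
E
python3 st.py
python3 - <<'E'
from rig import *
from h import *
ims=[]
for n,(x,y,w,h) in(('side',(240,60,110,110)),('top',(340,160,110,110))):
    d=get_image(n);pickle.dump(d,open(n+'1.pkl','wb'));ims.append(cv2.resize(d['color'][y:y+h,x:x+w,::-1],None,fx=3.6,fy=3.6))
cv2.imwrite('pics/a1.png',np.hstack(ims))
E
```

```text
t 1.8 tcp [ 417.8 -353.2   93.5] toolx yaw 0.3299 z [-0.0055  0.0046 -1.    ] toolx [ 0.946  0.324 -0.004] F [-0.7  1.   1. ] M [0.01 0.04 0.02] w 0.702 0.0 q [ 0.79  0.43 -0.17  1.9   0.09  0.84 -0.68]
```

View pics/a1.png

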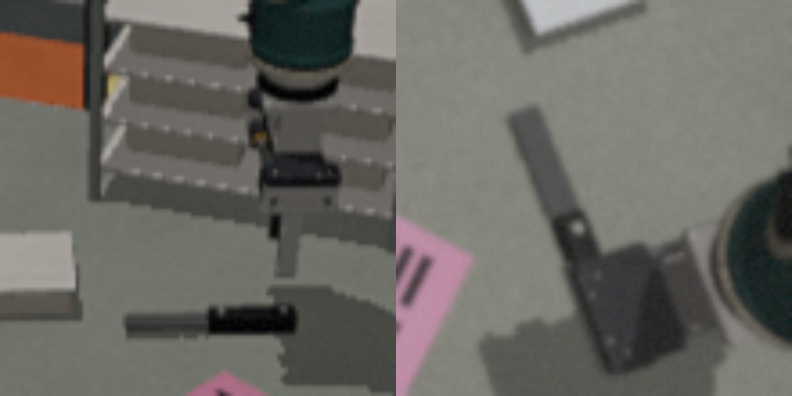

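The picture shows the fingers above the handle's rear half, aligned with it. I descend and close.

Request:
{"op": "servo_tool", "data": {
  "steps": [
    [0.02, -0.01, -0.25, 0, 0, 0, 0.7],
    [0, 0, -0.25, 0, 0, 0, 0.7],
    [0, 0, -0.15, 0, 0, 0, 0.7],
    [0, 0, -0.09, 0, 0, 0, 0.7],
    [0, 0, 0, 0, 0, 0, 0.7],
    [0, 0, 0, 0, 0, 0, 0],
    [0, 0, 0, 0, 0, 0, 0],
    [0, 0, 0, 0, 0, 0, 0],
    [0, 0, 0, 0, 0, 0, 0],
    [0, 0, 0, 0, 0, 0, 0]
  ],
  "force": 58
}}

```text
clock: 2.9
eef_pos: [422.4, -356.2, 8.9]
tool_rot: [3.099, 0.515, 0.0]
ft_force: [-0.3, 0.0, 0.1]
grip_width: 0.312
finger_force: 0.1
```

```bash
python3 st.py
```

```text
t 2.9 tcp [ 422.4 -356.2    8.9] toolx yaw 0.3297 z [ 2.e-04 -2.e-04 -1.e+00] toolx [0.946 0.324 0.   ] F [-0.3  0.   0.1] M [-0.05  0.03  0.01] w 0.312 0.1 q [ 0.77  0.56 -0.15  1.92  0.13  0.66 -0.71]
```

Request:
{"op": "servo_tool", "data": {
  "steps": [
    [0, 0, -0.037, 0, 0, 0, 0.45],
    [0, 0, 0, 0, 0, 0, 0.45],
    [0, 0, 0, 0, 0, 0, 0],
    [0, 0, 0, 0, 0, 0, 0],
    [0, 0, 0, 0, 0, 0, 0],
    [0, 0, 0, 0, 0, 0, 0],
    [0, 0, 0, 0, 0, 0, 0],
    [0, 0, 0, 0, 0, 0, 0]
  ],
  "force": 58
}}

```text
clock: 3.7
eef_pos: [422.4, -356.1, 4.2]
tool_rot: [3.099, 0.516, 0.0]
ft_force: [-0.4, 0.2, -1.1]
grip_width: 0.232
finger_force: 57.1
```

```bash
python3 st.py
```

```text
t 3.7 tcp [ 422.4 -356.1    4.2] toolx yaw 0.3297 z [ 0. -0. -1.] toolx [0.946 0.324 0.   ] F [-0.4  0.2 -1.1] M [-0.09 -0.01 -0.  ] w 0.232 57.1 q [ 0.76  0.57 -0.15  1.93  0.13  0.66 -0.71]
```

Opening is 21.8 mm, so the 22 mm handle is held. I lift, turn to the tray's heading, and carry it to in front of the notch.

Request:
{"op": "servo_tool", "data": {
  "steps": [
    [0, 0, 0.15, 0, 0, 0, 0],
    [0, 0, 0.27, 0, 0, 0, 0],
    [0, 0, 0.27, 0, 0, 0, 0],
    [0, 0, 0.27, 0, 0, 0, 0],
    [0, 0.15, 0, 0, 0, -0.04, 0],
    [0.04, 0.3, 0, 0, 0, -0.04, 0],
    [0.05, 0.3, 0, 0, 0, -0.037, 0],
    [0.05, 0.3, 0, 0, 0, -0.02, 0],
    [0.05, 0.3, 0, 0, 0, 0, 0],
    [0.05, 0.3, 0, 0, 0, 0, 0]
  ]
}}

```text
clock: 4.7
eef_pos: [451.1, -156.6, 119.5]
tool_rot: [3.136, 0.18, -0.0]
ft_force: [-0.6, -0.2, -0.7]
grip_width: 0.233
finger_force: 57.1
```

Request:
{"op": "servo_tool", "data": {
  "steps": [
    [0.03, 0.3, 0, 0, 0, 0, 0],
    [0.02, 0.3, 0, 0, 0, 0, 0],
    [0, 0.3, 0, 0, 0, 0, 0],
    [0, 0.24, 0, 0, 0, 0, 0],
    [0, 0, 0, 0, 0, 0, 0],
    [0, 0, 0, 0, 0, 0, 0]
  ]
}}

```text
clock: 5.3
eef_pos: [457.0, -21.1, 119.4]
tool_rot: [3.136, 0.182, -0.0]
ft_force: [0.7, 0.1, -1.6]
grip_width: 0.228
finger_force: 57.1
```

```bash
python3 st.py
python3 - <<'E'
from rig import *
from h import *
for n in('side','top'):
    d=get_image(n);pickle.dump(d,open(n+'2.pkl','wb'))
t,s=load('top2'),load('side2')
a=cv2.resize(t['color'][75:225,200:330,::-1],None,fx=3,fy=3);b=cv2.resize(s['color'][100:250,150:310,::-1],None,fx=2.6,fy=3)[:, :416]
b=cv2.resize(s['color'][105:255,155:285,::-1],None,fx=3,fy=3)
cv2.imwrite('pics/b2.png',np.hstack([a,b]))
E
```

```text
t 5.3 tcp [457.  -21.1 119.4] toolx yaw 0.1157 z [-2.e-04 -1.e-04 -1.e+00] toolx [ 0.993  0.115 -0.   ] F [ 0.7  0.1 -1.6] M [-0.01  0.11 -0.  ] w 0.228 57.1 q [ 0.25  0.25 -0.31  2.09  0.1   0.82 -1.57]
```

View pics/b2.png

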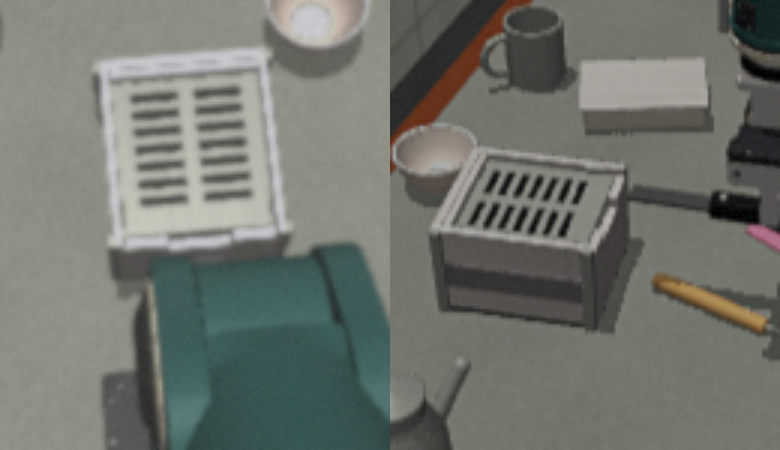

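The side view shows the blade level and in front of the notch, with its tip at about side (234,168). I check that against the prediction from kinematics.

Run:
```python
from h import *
s=load('side2');u=np.array([.9933,.1148,0]);tcp=np.array([457,-21.1,119.4]);n=np.array([-.1148,.9933,0])
for a,b,z in((148.5,12,9.8),(148.5,12,5.8),(148.5,-12,9.8),(63.5,12,9.8),(63.5,11,19.8),(63.5,11,-4.2)): print(proj(s,tcp+a*u+b*n+[0,0,z]).round(1))
ice=np.array([710.5,8,0])
for p in((-86,27.5,85),(-86,27.5,98),(-86,-27.5,98),(-86,-27.5,85),(-86,74.5,108)): print('ice',proj(s,ice+p[0]*u+p[1]*n+[0,0,p[2]]).round(1))
im=cv2.resize(s['color'][150:190,205:285,::-1],None,fx=9,fy=9,interpolation=cv2.INTER_CUBIC)
for a,b,z in((148.5,12,9.8),(148.5,-12,9.8),(63.5,12,9.8),(63.5,11,19.8),(63.5,11,-4.2)):
    q=(proj(s,tcp+a*u+b*n+[0,0,z])[0]+.5-[205,150])*9-.5; cv2.circle(im,tuple(q.round().astype(int).tolist()),3,(0,0,255),1)
for p in((-86,27.5,85),(-86,27.5,98),(-86,-27.5,98),(-86,-27.5,85),(-86,74.5,108),(-86,74.5,98)):
    q=(proj(s,ice+p[0]*u+p[1]*n+[0,0,p[2]])[0]+.5-[205,150])*9-.5; cv2.circle(im,tuple(q.round().astype(int).tolist()),3,(0,255,0),1)
cv2.imwrite('pics/b3.png',im)
```

```text
[[233.5 171.2]]
[[233.5 172.2]]
[[235.3 166.6]]
[[260.6 174.7]]
[[260.7 171.9]]
[[260.6 178.1]]
ice [[226.2 184.6]]
ice [[226.  181.3]]
ice [[230.3 170.8]]
ice [[230.4 174. ]]
ice [[222.1 188.2]]
```

View pics/b3.png

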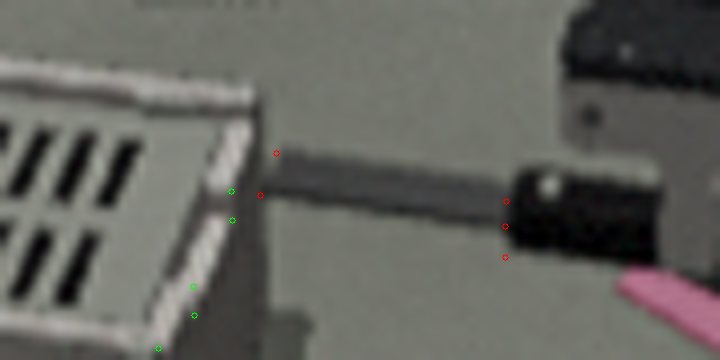

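Everything matches to within about 1 px, and the blade is level and in line with the notch. I lower it to mid-gap (blade centre at about z 89) and start in gently.

Request:
{"op": "servo_tool", "data": {
  "steps": [
    [0, 0, -0.15, 0, 0, 0, 0],
    [0, 0, -0.15, 0, 0, 0, 0],
    [0, 0, -0.017, 0, 0, 0, 0],
    [0.008, 0, 0, 0, 0, 0, 0],
    [0.066, 0.0076, 0, 0, 0, 0, 0],
    [0.066, 0.0076, 0, 0, 0, 0, 0],
    [0.066, 0.0076, 0, 0, 0, 0, 0],
    [0.066, 0.0076, 0, 0, 0, 0, 0],
    [0, 0, 0, 0, 0, 0, 0]
  ]
}}

```text
clock: 6.3
eef_pos: [491.0, -17.4, 81.4]
tool_rot: [-3.136, -0.18, -0.001]
ft_force: [-0.4, 0.1, -1.2]
grip_width: 0.236
finger_force: 57.1
```

```bash
python3 st.py
```

```text
t 6.3 tcp [491.  -17.4  81.4] toolx yaw 0.1147 z [ 6.e-04  3.e-04 -1.e+00] toolx [0.993 0.114 0.001] F [-0.4  0.1 -1.2] M [-0.03  0.12  0.  ] w 0.236 57.1 q [ 0.22  0.36 -0.29  2.04  0.15  0.76 -1.62]
```

The tip is about 13 mm in with no contact force. I push the remaining 46 mm.

Request:
{"op": "servo_tool", "data": {
  "steps": [
    [0.064, 0.0074, 0, 0, 0, 0, 0],
    [0.064, 0.0074, 0, 0, 0, 0, 0],
    [0.064, 0.0074, 0, 0, 0, 0, 0],
    [0.064, 0.0074, 0, 0, 0, 0, 0],
    [0.064, 0.0074, 0, 0, 0, 0, 0],
    [0.064, 0.0074, 0, 0, 0, 0, 0],
    [0, 0, 0, 0, 0, 0, 0]
  ]
}}

```text
clock: 7.0
eef_pos: [536.8, -12.1, 81.3]
tool_rot: [-3.136, -0.18, -0.0]
ft_force: [0.2, -0.0, -1.4]
grip_width: 0.232
finger_force: 57.1
```

```bash
python3 st.py
python3 - <<'E'
# pry plan: rotate lever by th about fulcrum F (blade underside on notch outer edge); TCP pose relative
import numpy as np
L=88.5
for zb in (85,):
  for th in (0,3,6,9,12,15,18,20,22,24):
    t=np.radians(th)
    # TCP in lever-plane: (-L, -5.8) relative to blade underside at fulcrum (blade underside 5.8 above TCP)
    x=-L*np.cos(t)+5.8*np.sin(t); z=-L*np.sin(t)-5.8*np.cos(t)
    tip=60*np.sin(t)+4*np.cos(t); print(th,round(x+L,1),round(zb+z,1),'front rise',round((85+tip-94)*150/101,1))
E
```

```text
t 7.0 tcp [536.8 -12.1  81.3] toolx yaw 0.1146 z [ 3.e-04  3.e-04 -1.e+00] toolx [0.993 0.114 0.   ] F [ 0.2 -0.  -1.4] M [0.   0.07 0.01] w 0.232 57.1 q [ 0.2   0.43 -0.28  1.93  0.17  0.8  -1.63]
0 0.0 79.2 front rise -7.4
3 0.4 74.6 front rise -2.8
6 1.1 70.0 front rise 1.9
9 2.0 65.4 front rise 6.4
12 3.1 60.9 front rise 11.0
15 4.5 56.5 front rise 15.4
18 6.1 52.1 front rise 19.8
20 7.3 49.3 front rise 22.7
22 8.6 46.5 front rise 25.5
24 10.0 43.7 front rise 28.3
```

Inserted 60 mm with free clearance. Now I lever about the notch edge: tip-up rotation about (0.115,-0.993,0), first to 12°.

Request:
{"op": "servo_tool", "data": {
  "steps": [
    [0.003, 0, -0.054, 0.0038, -0.0331, 0, 0],
    [0.006, 0.001, -0.038, 0.0038, -0.0331, 0, 0],
    [0.008, 0.001, -0.038, 0.0038, -0.0331, 0, 0],
    [0.009, 0.001, -0.038, 0.0038, -0.0331, 0, 0],
    [0, 0, 0, 0, 0, 0, 0]
  ],
  "force": 60
}}

```text
clock: 7.5
eef_pos: [537.6, -12.2, 60.7]
tool_rot: [-3.108, -0.178, -0.325]
ft_force: [-1.3, -0.2, -1.5]
grip_width: 0.233
finger_force: 59.1
```

```bash
python3 st.py
```

```text
t 7.5 tcp [537.6 -12.2  60.7] toolx yaw 0.1144 z [ 0.2058  0.0236 -0.9783] toolx [0.972 0.112 0.207] F [-1.3 -0.2 -1.5] M [-0.01  0.8   0.08] w 0.233 59.1 q [ 0.22  0.38 -0.28  2.11  0.19  0.47 -1.65]
```

Request:
{"op": "servo_tool", "data": {
  "steps": [
    [0.011, 0.001, -0.037, 0.0038, -0.0331, 0, 0],
    [0.013, 0.0015, -0.037, 0.0038, -0.0331, 0, 0],
    [0, 0, 0, 0, 0, 0, 0]
  ]
}}

```text
clock: 7.8
eef_pos: [540.6, -11.9, 51.6]
tool_rot: [-3.081, -0.176, -0.484]
ft_force: [-1.5, -0.1, -2.0]
grip_width: 0.231
finger_force: 59.1
```

```bash
python3 st.py
python3 - <<'E'
from rig import *
from h import *
for n in('side','top'):
    d=get_image(n);pickle.dump(d,open(n+'3.pkl','wb'))
s,s0=load('side3'),load('side0')
a=cv2.resize(s0['color'][140:220,165:275,::-1],None,fx=3.6,fy=3.6);b=cv2.resize(s['color'][140:220,165:275,::-1],None,fx=7,fy=7,interpolation=cv2.INTER_CUBIC)
cv2.imwrite('pics/b4.png',b)
E
```

```text
t 7.8 tcp [540.6 -11.9  51.6] toolx yaw 0.1144 z [ 0.3045  0.0349 -0.9519] toolx [0.946 0.109 0.307] F [-1.5 -0.1 -2. ] M [-0.05  0.9   0.08] w 0.231 59.1 q [ 0.21  0.37 -0.26  2.18  0.22  0.3  -1.67]
```

View pics/b4.png

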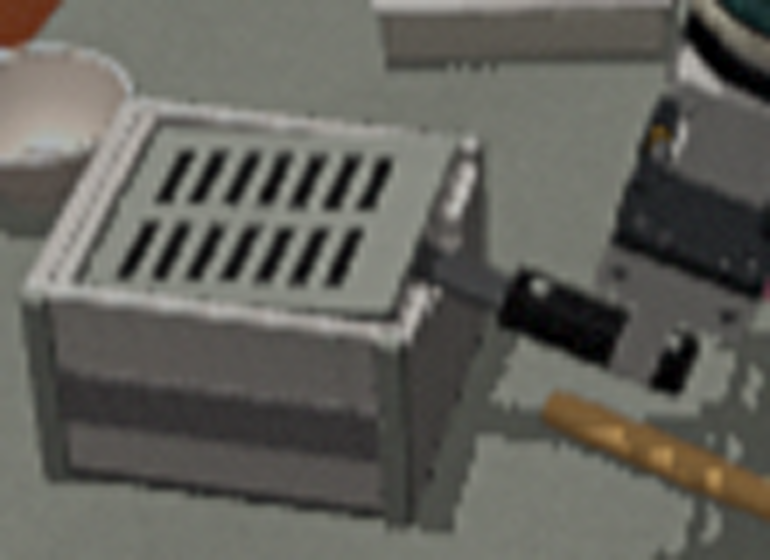

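The picture shows the cover's front edge lifted above the notch, with the blade under it and the gripper well clear. I estimate the front rise numerically from edge alignment.

```bash
cat > rise.py <<'E'
from fit import *
import sys
p=(710.5,8,.115)
def curve(n):
    out={}
    for v in('side','top'):
        d=load(v+n);G=grad(d);out[v]=[]
        for h in range(-4,32,2):
            a=np.arcsin(h/150); P=lambda x,y:(75-(75-x)*np.cos(a),y,94+(75-x)*np.sin(a)+4*np.cos(a))
            ys=(-63,-30) if v=='side' else (30,63)
            E=[(P(-75,-63),P(-75,-30)),(P(-75,30),P(-75,63))]
            # slots
            out[v].append(max(score((p[0]+o,p[1],p[2]),E,v,d,G) for o in(0,)))
    return out
print(' '*6,list(range(-4,32,2)))
for n in sys.argv[1:]:
    for v,c in curve(n).items(): print(n,v,np.round(c,1))
E
python3 rise.py 0 3
python3 - <<'E'
# vertical shift of cover slots near the front, side view: phase/template match between seated and now
from h import *
a,b=load('side0'),load('side3')
from fit import W
for x in(-60,-40,0,50):
    for y in(-25,25):
        u=proj(a,W((710.5,8,.115),[(x,y,98)]))[0].round().astype(int)
        g=[cv2.cvtColor(k['color'],cv2.COLOR_RGB2GRAY) for k in(a,b)]
        T=g[0][u[1]-6:u[1]+7,u[0]-6:u[0]+7];S=g[1][u[1]-14:u[1]+15,u[0]-14:u[0]+15]
        up=8;m=cv2.matchTemplate(cv2.resize(S,None,fx=up,fy=up,interpolation=cv2.INTER_CUBIC),cv2.resize(T,None,fx=up,fy=up,interpolation=cv2.INTER_CUBIC),cv2.TM_CCOEFF_NORMED)
        _,mx,_,l=cv2.minMaxLoc(m);q=proj(a,W((710.5,8,.115),[(x,y,98),(x,y,108)]))
        print(x,y,'shift',np.array(l)/up-8,round(mx,2),'per10mm',(q[1]-q[0]).round(2))
E
```

```text
[-4, -2, 0, 2, 4, 6, 8, 10, 12, 14, 16, 18, 20, 22, 24, 26, 28, 30]
0 side [10.2  9.9  9.3  8.7  8.1  7.4  6.9  6.7  6.8  6.8  6.7  6.5  6.3  5.9
  5.5  5.2  4.9  4.7]
0 top [5.5 5.1 4.8 4.9 5.4 6.  6.5 6.7 6.6 6.3 5.8 5.3 4.6 4.1 3.8 3.6 3.7 3.8]
3 side [11.7 11.1 10.2  9.4  8.9  8.8  9.2  9.9 10.7 11.1 10.9 10.2  9.1  7.8
  6.5  5.2  4.2  3.5]
3 top [11.3 10.3  9.2  8.4  8.   8.3  9.1 10.  10.7 11.  10.9 10.4  9.5  8.3
  7.   5.7  4.4  3.4]
-60 -25 shift [-4.     7.375] 0.89 per10mm [-0.12 -2.52]
-60 25 shift [ 0.375 -2.75 ] 0.76 per10mm [-0.14 -2.54]
-40 -25 shift [ 0.625 -2.875] 0.96 per10mm [-0.14 -2.51]
-40 25 shift [ 0.625 -2.875] 0.96 per10mm [-0.16 -2.54]
0 -25 shift [ 5.5   -1.875] 0.95 per10mm [-0.19 -2.51]
0 25 shift [ 5.5   -1.625] 0.94 per10mm [-0.21 -2.53]
50 -25 shift [ 0.875 -0.875] 0.94 per10mm [-0.25 -2.51]
50 25 shift [ 0.625 -0.5  ] 0.93 per10mm [-0.28 -2.53]
```

The front rise is about 15 mm, agreeing between both views. I need past 16 mm, so I continue to about 22.5°.

Request:
{"op": "servo_tool", "data": {
  "steps": [
    [0.008, 0.001, -0.018, 0.0019, -0.0166, 0, 0],
    [0.008, 0.001, -0.018, 0.0019, -0.0166, 0, 0],
    [0.008, 0.001, -0.018, 0.0019, -0.0166, 0, 0],
    [0, 0, 0, 0, 0, 0, 0],
    [0, 0, 0, 0, 0, 0, 0]
  ]
}}

```text
clock: 8.4
eef_pos: [543.7, -12.5, 46.0]
tool_rot: [-3.063, -0.174, -0.583]
ft_force: [-1.1, 1.8, -0.4]
grip_width: 0.231
finger_force: 59.1
```

```bash
python3 st.py
cat > cov.py <<'E'
from rig import *
from fit import *
import sys
n=sys.argv[1]
for v in('side','top'): pickle.dump(get_image(v),open(v+n+'.pkl','wb'))
g=lambda d:cv2.cvtColor(d['color'],cv2.COLOR_RGB2GRAY); up=8
for v in('side','top'):
  a,b=load(v+'0'),load(v+n)
  for x in(-40,-20,50):
    for y in(-25,25):
        u=proj(a,W((710.5,8,.115),[(x,y,98)]))[0].round().astype(int)
        T=g(a)[u[1]-7:u[1]+8,u[0]-7:u[0]+8];S=g(b)[u[1]-12:u[1]+13,u[0]-11:u[0]+12]
        m=cv2.matchTemplate(*[cv2.resize(k,None,fx=up,fy=up,interpolation=cv2.INTER_CUBIC) for k in(S,T)],cv2.TM_CCOEFF_NORMED)
        _,mx,_,l=cv2.minMaxLoc(m);q=proj(a,W((710.5,8,.115),[(x,y,98),(x,y,108)]));sh=np.array(l)/up-[4,5]
        print(v,x,y,'shift',sh,round(mx,2),'per10mm',(q[1]-q[0]).round(2),'front rise',(sh[1]/(q[1]-q[0])[1]*10*150/(75-x)).round(1) if v=='side' else '')
E
python3 cov.py 4; python3 rise.py 4
```

```text
t 8.4 tcp [543.7 -12.5  46. ] toolx yaw 0.1137 z [ 0.365   0.0397 -0.9302] toolx [0.924 0.106 0.367] F [-1.1  1.8 -0.4] M [0.18 0.64 0.18] w 0.231 59.1 q [ 0.28  0.38 -0.33  2.22  0.45  0.2  -1.89]
side -40 -25 shift [ 0.75  -3.875] 0.92 per10mm [-0.14 -2.51] front rise 20.1
side -40 25 shift [ 0.75  -3.875] 0.9 per10mm [-0.16 -2.54] front rise 19.9
side -20 -25 shift [-4.    -3.375] 0.89 per10mm [-0.17 -2.51] front rise 21.2
side -20 25 shift [ 0.75  -3.375] 0.88 per10mm [-0.19 -2.54] front rise 21.0
side 50 -25 shift [ 1.    -1.125] 0.9 per10mm [-0.25 -2.51] front rise 26.9
side 50 25 shift [ 0.875 -0.875] 0.88 per10mm [-0.28 -2.53] front rise 20.8
top -40 -25 shift [ 0.375 -1.   ] 0.99 per10mm [ 0.25 -1.31] front rise 
top -40 25 shift [ 0.375 -1.   ] 0.98 per10mm [ 0.06 -1.3 ] front rise 
top -20 -25 shift [ 0.375 -0.75 ] 0.93 per10mm [ 0.24 -1.38] front rise 
top -20 25 shift [0.875 4.875] 0.95 per10mm [ 0.05 -1.37] front rise 
top 50 -25 shift [-0.125  0.625] 0.94 per10mm [ 0.21 -1.61] front rise 
top 50 25 shift [0.375 0.625] 0.92 per10mm [ 0.03 -1.6 ] front rise 
       [-4, -2, 0, 2, 4, 6, 8, 10, 12, 14, 16, 18, 20, 22, 24, 26, 28, 30]
4 side [11.8 11.4 10.8 10.   9.3  9.   9.2  9.9 10.7 11.3 11.7 11.5 10.8  9.7
  8.4  6.9  5.4  4.3]
4 top [10.   9.2  8.4  7.9  7.8  8.2  9.2 10.1 10.9 11.2 11.1 10.6  9.8  8.8
  7.5  6.2  5.   3.9]
```

The rise is about 20 mm, past the snap point, and the moment has dropped. Joint 6 is at its stop, so I tip back down slowly along the same arc.

Request:
{"op": "servo_tool", "data": {
  "steps": [
    [-0.0075, -0.001, 0.019, -0.0019, 0.0166, 0, 0],
    [-0.0075, -0.001, 0.019, -0.0019, 0.0166, 0, 0],
    [-0.0065, -0.001, 0.019, -0.0019, 0.0166, 0, 0],
    [-0.006, -0.001, 0.019, -0.0019, 0.0166, 0, 0],
    [-0.006, -0.001, 0.019, -0.0019, 0.0166, 0, 0],
    [-0.005, 0, 0.019, -0.0019, 0.0166, 0, 0],
    [-0.005, 0, 0.02, -0.0019, 0.0166, 0, 0],
    [-0.004, 0, 0.02, -0.0019, 0.0166, 0, 0],
    [-0.003, 0, 0.02, -0.0019, 0.0166, 0, 0],
    [0, 0, 0, 0, 0, 0, 0]
  ]
}}

```text
clock: 9.5
eef_pos: [537.9, -12.2, 67.1]
tool_rot: [-3.121, -0.179, -0.22]
ft_force: [-0.0, 0.2, -1.1]
grip_width: 0.227
finger_force: 59.1
```

```bash
python3 st.py; python3 cov.py 5|grep side
```

```text
t 9.5 tcp [537.9 -12.2  67.1] toolx yaw 0.1149 z [ 0.1392  0.0152 -0.9901] toolx [0.984 0.113 0.14 ] F [-0.   0.2 -1.1] M [0.03 0.28 0.01] w 0.227 59.1 q [ 0.37  0.42 -0.48  2.04  0.32  0.6  -1.76]
side -40 -25 shift [ 0.375 -2.75 ] 0.93 per10mm [-0.14 -2.51] front rise 14.3
side -40 25 shift [ 0.375 -2.75 ] 0.93 per10mm [-0.16 -2.54] front rise 14.1
side -20 -25 shift [ 0.375 -2.25 ] 0.93 per10mm [-0.17 -2.51] front rise 14.1
side -20 25 shift [ 0.375 -2.25 ] 0.92 per10mm [-0.19 -2.54] front rise 14.0
side 50 -25 shift [ 0.625 -0.875] 0.95 per10mm [-0.25 -2.51] front rise 20.9
side 50 25 shift [ 0.5   -0.625] 0.95 per10mm [-0.28 -2.53] front rise 14.8
```

The cover rests on the catches with its front about 14 mm up. I finish levelling, then withdraw with clearance.

Request:
{"op": "servo_tool", "data": {
  "steps": [
    [-0.003, 0, 0.026, -0.0019, 0.0166, 0, 0],
    [-0.003, 0, 0.026, -0.0019, 0.0166, 0, 0],
    [-0.002, 0, 0.026, -0.0019, 0.0166, 0, 0],
    [0, 0, 0.026, -0.0019, 0.0166, 0, 0],
    [0, 0, 0.026, -0.0025, 0.0225, 0, 0],
    [0, 0, 0, 0, 0, 0, 0]
  ]
}}

```text
clock: 10.2
eef_pos: [536.7, -12.5, 82.3]
tool_rot: [3.135, 0.18, 0.0]
ft_force: [-0.5, -0.2, -1.3]
grip_width: 0.227
finger_force: 59.1
```

```bash
python3 st.py; python3 cov.py 6|grep side
```

```text
t 10.2 tcp [536.7 -12.5  82.3] toolx yaw 0.1149 z [ 4.0e-04 -1.2e-03 -1.0e+00] toolx [0.993 0.115 0.   ] F [-0.5 -0.2 -1.3] M [ 0.    0.01 -0.02] w 0.227 59.1 q [ 0.36  0.46 -0.49  1.92  0.29  0.82 -1.74]
side -40 -25 shift [ 0.375 -2.75 ] 0.93 per10mm [-0.14 -2.51] front rise 14.3
side -40 25 shift [ 0.375 -2.75 ] 0.92 per10mm [-0.16 -2.54] front rise 14.1
side -20 -25 shift [ 0.375 -2.25 ] 0.93 per10mm [-0.17 -2.51] front rise 14.1
side -20 25 shift [ 0.375 -2.25 ] 0.91 per10mm [-0.19 -2.54] front rise 14.0
side 50 -25 shift [ 0.625 -0.875] 0.95 per10mm [-0.25 -2.51] front rise 20.9
side 50 25 shift [ 0.5   -0.625] 0.95 per10mm [-0.28 -2.53] front rise 14.8
```

Request:
{"op": "servo_tool", "data": {
  "steps": [
    [-0.08, -0.009, 0, 0, 0, 0, 0],
    [-0.16, -0.0185, 0, 0, 0, 0, 0],
    [-0.16, -0.0185, 0, 0, 0, 0, 0],
    [-0.16, -0.0185, 0, 0, 0, 0, 0],
    [-0.16, -0.0185, 0, 0, 0, 0, 0],
    [-0.05, 0.05, 0.1, 0, 0, 0, 0],
    [-0.08, 0.25, 0.1, 0, 0, -0.02, 0],
    [-0.1, 0.3, 0, 0, 0, -0.03, 0],
    [-0.1, 0.3, 0, 0, 0, -0.03, 0],
    [-0.1, 0.3, 0, 0, 0, -0.023, 0]
  ]
}}

```text
clock: 11.3
eef_pos: [396.7, 121.8, 106.1]
tool_rot: [3.138, -0.078, 0.001]
ft_force: [-0.0, 0.7, -2.0]
grip_width: 0.228
finger_force: 59.1
```

Request:
{"op": "servo_tool", "data": {
  "steps": [
    [-0.1, 0.3, 0, 0, 0, 0, 0],
    [-0.1, 0.3, 0, 0, 0, 0, 0],
    [-0.1, 0.3, 0, 0, 0, 0, 0],
    [-0.1, 0.3, 0, 0, 0, 0, 0],
    [-0.07, 0.3, 0, 0, 0, 0, 0],
    [0, 0.3, 0, 0, 0, 0, 0],
    [0, 0.25, 0, 0, 0, 0, 0],
    [0, 0, 0, 0, 0, 0, 0],
    [0, 0, 0, 0, 0, 0, 0]
  ]
}}

```text
clock: 12.2
eef_pos: [340.9, 366.7, 105.7]
tool_rot: [3.138, -0.072, -0.001]
ft_force: [-0.7, -0.0, -0.9]
grip_width: 0.232
finger_force: 59.1
```

```bash
python3 st.py; python3 cov.py 7|grep side
```

```text
t 12.2 tcp [340.9 366.7 105.7] toolx yaw -0.0458 z [-4.0e-04 -2.5e-03 -1.0e+00] toolx [ 0.999 -0.046 -0.   ] F [-0.7 -0.  -0.9] M [0.01 0.06 0.03] w 0.232 59.1 q [-0.34  0.4  -0.65  1.99  0.32  0.86 -2.78]
side -40 -25 shift [ 0.375 -2.625] 0.93 per10mm [-0.14 -2.51] front rise 13.6
side -40 25 shift [ 0.375 -2.75 ] 0.93 per10mm [-0.16 -2.54] front rise 14.1
side -20 -25 shift [ 0.375 -2.25 ] 0.93 per10mm [-0.17 -2.51] front rise 14.1
side -20 25 shift [ 0.375 -2.25 ] 0.92 per10mm [-0.19 -2.54] front rise 14.0
side 50 -25 shift [ 0.625 -0.875] 0.95 per10mm [-0.25 -2.51] front rise 20.9
side 50 25 shift [ 0.5   -0.625] 0.95 per10mm [-0.28 -2.53] front rise 14.8
```

Request:
{"op": "servo_tool", "data": {
  "steps": [
    [0, -0.14, 0, 0, 0, 0, 0],
    [-0.015, -0.135, 0, 0, 0, 0, 0],
    [0, 0, -0.2, 0, 0, 0, 0],
    [0, 0, -0.25, 0, 0, 0, 0],
    [0, 0, -0.15, 0, 0, 0, 0],
    [0, 0, 0, 0, 0, 0, 0]
  ]
}}

```text
clock: 12.9
eef_pos: [339.1, 332.0, 32.6]
tool_rot: [3.136, -0.075, -0.004]
ft_force: [0.4, -0.4, -0.8]
grip_width: 0.23
finger_force: 59.1
```

```bash
python3 st.py
python3 - <<'E'
from rig import *
from h import *
ims=[]
for n,(x,y,w,h) in(('side',(190,200,140,140)),('top',(80,170,140,140))):
    d=get_image(n);pickle.dump(d,open(n+'8.pkl','wb'));ims.append(cv2.resize(d['color'][y:y+h,x:x+w,::-1],None,fx=2.8,fy=2.8))
cv2.imwrite('pics/d1.png',np.hstack(ims))
E
```

```text
t 12.9 tcp [339.1 332.   32.6] toolx yaw -0.0481 z [-0.0024 -0.0045 -1.    ] toolx [ 0.999 -0.048 -0.002] F [ 0.4 -0.4 -0.8] M [0.04 0.04 0.  ] w 0.23 59.1 q [-0.39  0.47 -0.53  2.09  0.37  0.68 -2.79]
```

View pics/d1.png

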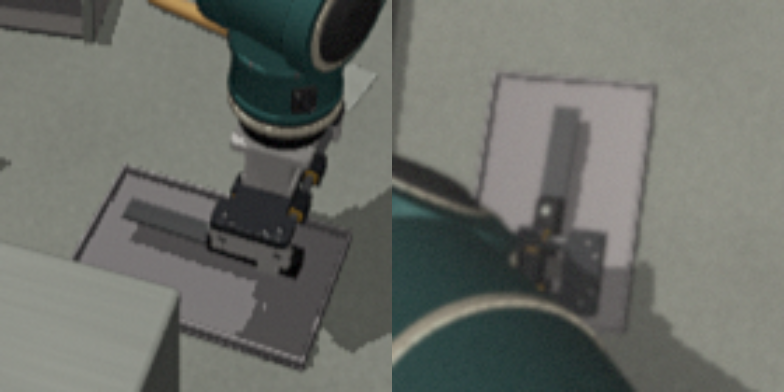

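The lever hangs over the middle of the tool tray, with its tip and butt inside the rim in both views. I lower it to the floor and release.

Request:
{"op": "servo_tool", "data": {
  "steps": [
    [0, 0, -0.1, 0, 0, 0, 0],
    [0, 0, -0.06, 0, 0, 0, 0],
    [0, 0, -0.03, 0, 0, 0, 0],
    [0, 0, -0.01, 0, 0, 0, 0],
    [0, 0, 0, 0, 0, 0, 0],
    [0, 0, 0, 0, 0, 0, 0.5],
    [0, 0, 0, 0, 0, 0, 0.5],
    [0, 0, 0, 0, 0, 0, 0.5],
    [0, 0, 0, 0, 0, 0, 0.5]
  ]
}}

```text
clock: 13.9
eef_pos: [340.1, 334.2, 10.3]
tool_rot: [3.139, -0.074, 0.0]
ft_force: [-0.1, -0.1, -0.4]
grip_width: 0.496
finger_force: 0.0
```

```bash
python3 st.py
```

```text
t 13.9 tcp [340.1 334.2  10.3] toolx yaw -0.047 z [ 1.0e-04 -1.9e-03 -1.0e+00] toolx [ 0.999 -0.047  0.   ] F [-0.1 -0.1 -0.4] M [ 0.03  0.   -0.01] w 0.496 0.0 q [-0.45  0.5  -0.47  2.1   0.38  0.62 -2.8 ]
```

Released. I rise straight up, back away to free the view, and check.

Request:
{"op": "servo_tool", "data": {
  "steps": [
    [0, 0, 0.15, 0, 0, 0, 0.5],
    [0, 0, 0.3, 0, 0, 0, 0.5],
    [0, 0, 0.3, 0, 0, 0, 0.5],
    [0, 0, 0.3, 0, 0, 0, 0.5],
    [0, 0, 0.3, 0, 0, 0, 0.5],
    [0, -0.3, 0.2, 0, 0, 0, 0.5],
    [0.1, -0.35, 0, 0, 0, 0, 0.5],
    [0.1, -0.35, 0, 0, 0, 0, 0.5],
    [0.1, -0.35, 0, 0, 0, 0, 0.5],
    [0, 0, 0, 0, 0, 0, 0.5]
  ]
}}

```text
clock: 14.9
eef_pos: [377.1, 167.5, 196.2]
tool_rot: [3.137, -0.084, 0.001]
ft_force: [-0.4, 0.5, -0.4]
grip_width: 0.501
finger_force: 0.0
```

```bash
python3 st.py; python3 cov.py 9|grep side
python3 - <<'E'
from fit import *
I={'top':load('top9'),'side':load('side9')}
for vs in(['top'],['side']):
    r=fit({k:[((a[0],a[1],a[2]+4),(b[0],b[1],b[2]+4)) for a,b in LEV[k]] for k in LEV},(358,333,-.047),vs,I);print(vs,r.x.round(3),r.fun)
    c,s=np.cos(-.047),np.sin(-.047)
    for L in(130,-45):
        d=r.x[:2]+L*np.array([np.cos(r.x[2]),np.sin(r.x[2])])-[400,331];print('in tray',(d@[c,s]).round(1),(d@[-s,c]).round(1))
im=np.hstack([cv2.resize(I['side']['color'][140:330,80:340,::-1],(390,285)),cv2.resize(I['top']['color'][80:310,80:340,::-1],(390,285*1))])
cv2.imwrite('pics/e1.png',im)
E
```

```text
t 14.9 tcp [377.1 167.5 196.2] toolx yaw -0.0534 z [ 4.0e-04 -3.3e-03 -1.0e+00] toolx [ 0.999 -0.053  0.001] F [-0.4  0.5 -0.4] M [0.03 0.02 0.05] w 0.501 0.0 q [-0.03  0.06 -0.47  2.1   0.04  0.99 -2.15]
side -40 -25 shift [ 0.375 -2.75 ] 0.93 per10mm [-0.14 -2.51] front rise 14.3
side -40 25 shift [ 0.375 -2.75 ] 0.93 per10mm [-0.16 -2.54] front rise 14.1
side -20 -25 shift [ 0.375 -2.25 ] 0.93 per10mm [-0.17 -2.51] front rise 14.1
side -20 25 shift [ 0.375 -2.25 ] 0.92 per10mm [-0.19 -2.54] front rise 14.0
side 50 -25 shift [ 0.5  -0.75] 0.95 per10mm [-0.25 -2.51] front rise 18.0
side 50 25 shift [ 0.5   -0.625] 0.95 per10mm [-0.28 -2.53] front rise 14.8
['top'] [397.856 258.546   0.741] -4.399666118571575
in tray 93.0 19.7
in tray -30.5 -104.4
['side'] [ 3.56441e+02  3.34060e+02 -8.20000e-02] -10.906309590122287
in tray 86.3 -3.6
in tray -88.6 2.6
```

View pics/e1.png

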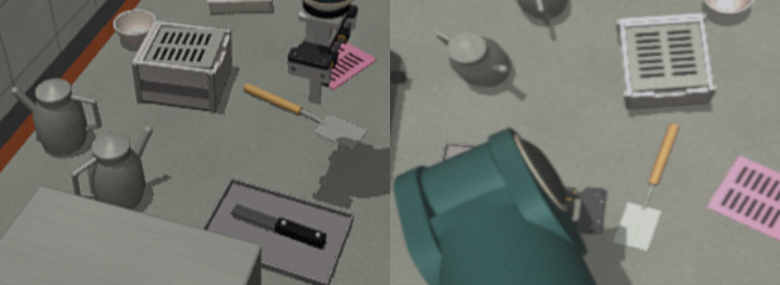

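The side view shows the lever flat in the tool tray, its ends at +86 and -89 mm along the tray against a limit of ±118. The arm hides the lever in the top view, so that fit is void. The cover stands about 14 mm proud at the front, the bystanders look unmoved, and the arm touches nothing.

```bash
python3 -c "
from rig import *
print(job_done())"
```

```text
the job is handed in; nothing more can be done
None
```

The job is handed in, though no verdict came back: the cover was levered up and rests about 14 mm proud on its catches, the lever lies flat inside the tool tray, and the coffee pot, meal dish and spatula look undisturbed.

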